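Fit the minute hand with self-closing tweezers

TASK

Using the self-closing tweezers from the wooden block, pick up the long blue minute hand by its brass collet and fit it on the clock's centre square, feeling gently for the square until the hand drops fully home on the brass washer. Then turn the fitted hand to point at twelve, let go of it, and put the tweezers back upright in their slot; keep the gripper's fingers off the hand and the clock, never press hard on the movement, and leave the other things on the bench alone.

Things in the scene. Friction and masses are not known exactly. Their poses are not given: they have to be found in the camera images.
- tweezers: Steel cross-lock tweezers, 125 mm long, 38 g, standing tips down in the wooden block. Origin on the long axis at the tip ends; z along the tweezers to the joined end (z = 125 mm; both arms hinge at z = 118 mm); y: squeezing direction. Tips flat, 6 mm wide along x, 2.5 mm thick, 20 mm tall; gap 0 shut, 19 mm fully open, opening evenly to both sides.
- tweezers_grip (a point): Point midway between the ribbed grips (z = 76 mm of the tweezers, same axes). Grips 10 mm wide along x, 24 mm tall, slightly bowed; 19 mm over their outer faces shut, 15 mm gripping the collet, 12 mm fully open. A squeeze of 4 to 6 N only holds the tweezers (shut, or gripping a part with 2 to 3 N at the tips); 8 N begins to open the tips, 17 N reaches the stop, so 20 N opens them fully.
- tw_left (a joint): Opening of one tweezer arm, rad: 0 shut, 0.04 when gripping the collet, 0.085 fully open at its stop.
- tw_right (a joint): Opening of the other tweezer arm, same values.
- stand: Wooden tweezer block 70 x 100 x 48 mm, fixed; origin under its centre, z up. A slot in the middle of its top holds the tweezers, their y along the block's y. Four tool handles stick up at its corners (22 mm off in x, 37 mm off in y), to 82 mm high.
- stand_slot (a point): Centre of the slot's mouth in the block's top, z = 48 mm. The slot is 12 mm along x, 17 mm along y, chamfered 2 mm, 38 mm deep (floor at z = 10 mm of the block). The shut tweezers measure 8 x 12 mm where they are in it; their tips stand on the floor.
- pad: Green bench pad 160 x 140 x 8 mm, fixed; origin under its centre, top at z = 8 mm. The two loose hands lie on it.
- minute_hand: Long blue minute hand, about 16 g, 75 mm from hole to point, 30 mm to the tail, 2 mm thick, lying flat on the pad. Origin on the hole's axis at the underside; x to the point, z up. Round the hole an 18 mm square eye, 2 mm thick, and on it a square brass collet, 11.5 mm across flats (sides along x and y), z = 2 to 12 mm, for the tweezers. Through hole 7.5 mm square, sides along x and y.
- minute_tip (a point): The point of the minute hand: 75 mm along x from its origin, 1 mm above the underside.
- clock: Clock movement on its stand, dial up, fixed; origin under its centre, z up, x towards twelve (red double bar and lozenge). Cream dial 160 mm across, top at z = 80 mm; hour hand fixed at ten, below z = 88 mm. A brass washer, 17 mm across, top at z = 92 mm, is the seat. From it rises the minute arbor: 6.5 mm square to z = 100 mm, then a round 6 mm pilot, ball-ended, to z = 106.5 mm.
- clock_seat (a point): Centre of the washer's top on the arbor's axis; axes as the clock's. The square's angle is not measured, and starts more than 15 degrees off twelve. Rest the hand on the square's shoulders and turn it under 1 to 4 N until it drops (within 9 degrees of right, any of four ways). Light rubbing does not turn the arbor; the fitted hand turns it either way with 0.012 N m and up to 9 degrees of play.
- spare_hand: Short blue hand 48 mm long with a round brass boss, lying on the pad too; leave it. Origin at the underside on the boss axis.
- loupe: Black eyeglass loupe, 38 mm across, 34 mm tall; leave it. Origin at the centre of its underside.
- pocket_watch: Brass pocket watch, 48 mm across, 11 mm thick, lying face up; leave it. Origin at the centre of its underside.
- oil_jar: Small amber jar with a black cap, 32 mm across, 42 mm tall; leave it. Origin at the centre of its underside.
- screwdriver: Red-handled screwdriver lying on the bench, 120 mm long; leave it. Origin at the middle of its underside.
There are look-alikes about, which are no part of the job. Of the things that look like the stand, take the one that is nearest to the robot's base at the start. Of the things that look like the pad, take the one that is nearest to the robot's base at the start.

How it is judged:
By the outcome, as a careful person would: the job done as asked, in the order asked, and still so for the second after the job is handed in, with the robot touching nothing.
It also fails if it takes over 72 s, if anything falls off the work surface, if the arm or the gripper's body presses on something with over 40 N, if the wrist force passes 120 N, or if a joint passes its speed limit or range.

ROBOT

A 6-joint arm with a two-finger parallel gripper is mounted at the origin on the work surface. World frame = base frame: x ahead of the robot, y to its left, z up, the work surface at z = 0. Lengths are in m, angles in rad, forces in N, time in s.
With the tool pointing down it reaches from about 0.375 to 0.9 m from the base axis. Payload 3.1 kg.
Tool frame: the origin (TCP) lies midway between the tips of the shut fingers; the grasp point (between the pads) lies 19 mm behind it; z points along the fingers, y is the line along which they close (so a half turn about z gives the same grasp; the last joint's range is limited). The gripper opens to 85 mm and grips with 20 to 120 N. Pads are 22 mm wide; open, the fingers measure 114 mm over their backs; the gripper's body (76 mm by 85 mm) begins 54 mm behind the grasp point. The pads swing forward as they close: fully open they stand 13 mm farther back than shut.
Start: joints at [-1.339, 0.527, 1.433, -0, 1.181, -0.178], TCP at [0.25, -0.573, 0.231] pointing down, gripper open.
Joint ranges: [-3.08, 3.08], [-0.75, 2.2], [0.22, 2.44], [-1.43, 4.57], [0, 2.65], [-2.85, 2.85]. Speed limits (rad/s): [2.79, 2.79, 3.14, 3.14, 3.14, 3.14].

INTERFACE

Orientations are given as a unit quaternion [x, y, z, w].
In Python, from station import manip gives the robot as it stands.
- The arm moves only by the tool move_arm, never from a script. Its argument "increments" is a list that holds one entry, the list of rows, each a list of 5 numbers: the gripper's target within -1 to 1 (shut at 1, half-way at 0, fully open at -1), then the shift along the world's x, y, z in m, then the turn about the world's z in degrees. In form: [[[fingers, dx, dy, dz, twist], ...]]. A call has 1 to 8 rows; each row shifts and turns the commanded pose from where the row before left it; what a row does not reach is not made up. A row lasts 1/10 s, in which the tool goes at most 50 mm and 8.59 degrees, less where a joint would pass 70% of its speed; a pose out of reach is approached as far as the arm can. A call with a gripper value outside its range is refused whole. The fingers move at their own pace and stop on an object; "newtons" is the grip in N (left out, the last holds). Time passes only in rows, so rows that do not move let the fingers close. It gives the time, the measured TCP pose, the force, the opening and the grip force at its end, in the units of the state.
- manip.sense(): the state, without advancing time (a new reading comes with each control period).
- manip.snapshot(name): name is "scene" or "top"; returns a dict with "img" (420x560x3 uint8, red, green, blue), "fx", "fy", "cx", "cy" (pixels), "world_to_cam" (4x4, takes a point from world to camera coordinates). Camera axes: x right, y down, z forward; pixel columns grow to the right and rows downward; lengths in m; the calibration is good to about 2 mm. A picture is of the moment at which its call begins. There is no depth.
- manip.sign_off(): hands the job in; it is judged then, once.
Trained networks look in the newest picture that a camera, given by its name, has taken for a name from the list of things; names that differ only in an ending like _2 or _b are one class to them, and where a whole thing is asked for, a point or a joint stands for the part that bears it (a point fixed in the world has none). Each returns a list of dicts, best first, with "confidence" (0 to 1); they miss things now and then, are a little off and sometimes report something else, mostly with a low value. They report only what shows in the picture. A call takes as long as a camera call. They do not tell look-alikes from the thing itself.
- manip.spot_in(label, camera): "xyz" ([x, y, z] in m, in world coordinates, good to about 4 mm: the middle of the surface that is visible of it).
- manip.mark_of(label, camera): "xyz" ([x, y, z] in m, in world coordinates, good to about 4 mm: a listed point, or the origin of a listed thing).
The state is a dict: "t": time; "q": joint angles; "qd": joint speeds; "tau": joint torques, N m; "tcp_pos": TCP position; "tool_rot": TCP orientation; "force": force on the tool from outside, world axes, zero at the start; "ft_torque": the same for the moment, N m; "finger_gap": opening from 0.0 (shut) to 1.0 (fully open); "gripper_force": force on a finger pad.
Only numpy, scipy, OpenCV 4.12 (cv2) and the standard library are available. Lean on these libraries where they do the work, as an engineer would, in place of code of your own. Each camera call takes 0.05 s, during which the arm holds its last target. There are 200 camera calls.

## Working session

There is one attempt and no reset: what is moved stays moved. The work goes in short steps, Python scripts to look and compute and a tool call to move; the robot and the scene stay as the last step left them, time stands still between calls to the robot, and variables do not carry over. Pictures are saved under pics/ and viewed, at most 10 in all, crops included, and the job is handed in when it is done.

Besides the shell and the picture viewer there is one more tool, called after "Emit:" by a JSON object that holds its "method" and its "body". move_arm: Moves the arm, as the interface text tells. Its arguments: {"type":"object","properties":{"increments":{"type":"array","items":{"type":"array","items":{"type":"array","items":{"type":"number"}}}},"newtons":{"type":"number"}},"required":["increments"]}

```bash
mkdir -p pics
cat > h.py <<'E'
import numpy as np, cv2
from station import manip
def snap(c,name=None):
    s=manip.snapshot(c)
    if name: cv2.imwrite('pics/'+name+'.png',cv2.cvtColor(s['img'],cv2.COLOR_RGB2BGR))
    return s
def proj(s,p):
    p=np.asarray(p,float); c=s['world_to_cam']@np.append(p,1); return np.array([s['fx']*c[0]/c[2]+s['cx'],s['fy']*c[1]/c[2]+s['cy']])
def ray(s,u,v,z):
    M=np.array(s['world_to_cam']); R=M[:3,:3]; t=M[:3,3]; o=-R.T@t
    d=R.T@np.array([(u-s['cx'])/s['fx'],(v-s['cy'])/s['fy'],1]); return o+d*(z-o[2])/d[2]
E
python3 - <<'E'
from h import *
np.set_printoptions(precision=4,suppress=True)
st=manip.sense(); print(st)
S={c:snap(c,c+'0') for c in('scene','top')}
for c in S:
    for l in ['tweezers','tweezers_grip','stand','stand_slot','pad','minute_hand','minute_tip','clock','clock_seat','spare_hand']:
        for r in manip.mark_of(l,c): print(c,l,np.round(r['xyz'],4),round(r['confidence'],2),proj(S[c],r['xyz']).round())
E
```

```text
{'t': 0.0, 'q': array([-1.3385,  0.5285,  1.4339,  0.    ,  1.1814, -0.1785]), 'qd': array([-0.0002,  0.0022, -0.0007, -0.0009,  0.0006,  0.0015]), 'tau': array([ -0.0001, -44.2352, -17.8026,  -0.0002,   0.0085,   0.    ]), 'tcp_pos': array([ 0.2494, -0.5723,  0.2303]), 'tool_rot': array([ 0.979 ,  0.2039, -0.    , -0.0011]), 'force': array([-0.0289, -0.4485,  0.0813]), 'ft_torque': array([0.0219, 0.0041, 0.0125]), 'gripper_force': 0.0, 'finger_gap': 0.9983217599817844}
scene tweezers_grip [ 0.5268 -0.3108  0.0855] 0.61 [232. 154.]
scene stand [ 0.5195 -0.3117 -0.0027] 0.92 [236. 176.]
scene stand [ 0.5866 -0.4627  0.0016] 0.82 [200. 163.]
scene stand [ 0.6846 -0.3169  0.0015] 0.77 [191. 188.]
scene stand [0.5311 0.2485 0.0084] 0.26 [333. 262.]
scene stand [ 0.3632 -0.0958  0.0012] 0.19 [309. 188.]
scene stand_slot [ 0.6817 -0.3186  0.0458] 0.97 [190. 176.]
scene stand_slot [ 0.5198 -0.3048  0.046 ] 0.82 [236. 164.]
scene stand_slot [ 0.5824 -0.4608  0.0504] 0.55 [200. 150.]
scene pad [0.5276 0.2974 0.0016] 0.9 [345. 274.]
scene pad [ 0.4839  0.5759 -0.0023] 0.6 [444. 342.]
scene min
[... 565 characters left out ...]
nd [ 0.5257 -0.3077 -0.001 ] 0.56 [388. 222.]
top stand_slot [ 0.5874 -0.4623  0.0494] 0.93 [440. 203.]
top stand_slot [ 0.5227 -0.3045  0.0528] 0.72 [391. 223.]
top stand_slot [ 0.6838 -0.314   0.0486] 0.67 [393. 173.]
top pad [0.4849 0.5739 0.0003] 0.95 [120. 232.]
top pad [ 0.528   0.299  -0.0001] 0.69 [204. 220.]
top minute_hand [0.4911 0.3297 0.0097] 0.57 [194. 231.]
top minute_tip [0.5641 0.3359 0.0091] 0.65 [193. 208.]
top clock [0.5635 0.3356 0.0087] 0.73 [193. 209.]
top clock [ 0.6041 -0.031   0.0039] 0.59 [304. 198.]
top clock_seat [ 0.6035 -0.0293  0.091 ] 0.78 [305. 196.]
top spare_hand [0.5611 0.3347 0.0076] 0.71 [193. 209.]
top spare_hand [0.5307 0.2565 0.0084] 0.43 [217. 219.]
```

Run:
```python
import cv2,numpy as np
a=cv2.imread('pics/scene0.png');b=cv2.imread('pics/top0.png')
cv2.imwrite('pics/both.png',np.vstack([cv2.resize(a[100:400],(560,300)),cv2.resize(b[120:300,80:500],(700,300))[:, :560]*1]))
def c(i,x,y,w,h): return cv2.resize(i[y:y+h,x:x+w],(400,300),interpolation=cv2.INTER_CUBIC)
cv2.imwrite('pics/crops.png',np.vstack([np.hstack([c(b,350,165,100,75),c(b,160,185,100,75)]),np.hstack([c(a,180,120,100,75),c(b,255,160,100,75)])]))
```

```text
(no output)
```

View pics/scene0.png

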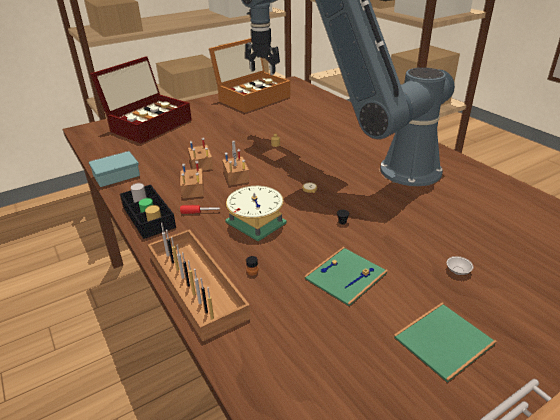

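View pics/crops.png

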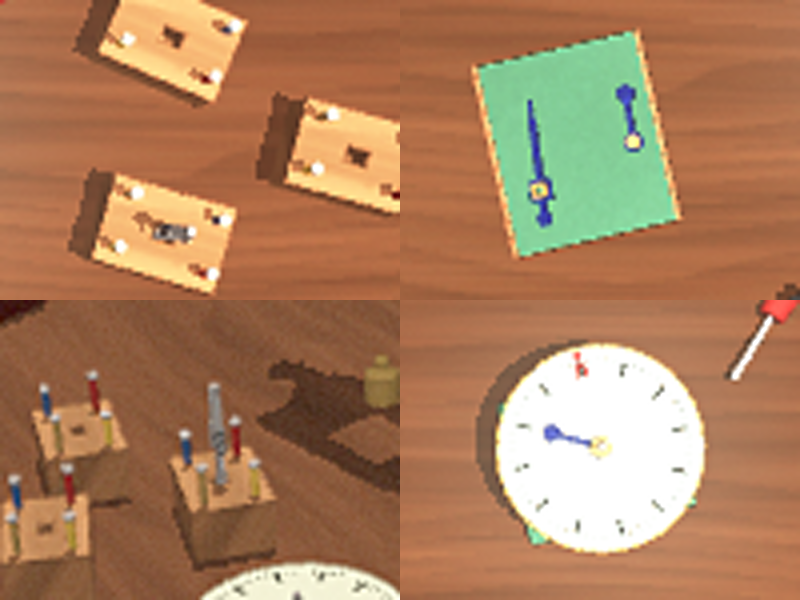

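The nearest block holds the tweezers: top view (390,222), scene (235,165). The two empty look-alike blocks are at top (392,174) and (438,203). The right pad is the near one, at scene (345,274), and the other at (444,342) is empty. On the right pad, the long hand with the square collet is at top (195,232), and the short spare with the round boss is at (217,219). The dial's red twelve mark is at top (400,251) of its crop tile, and its blue hand is the fixed hour hand. Next I refine the poses.

```bash
cat > m.py <<'E'
from h import *
from scipy.optimize import least_squares
np.set_printoptions(precision=4,suppress=True)
S={c:snap(c) for c in('scene','top')}
def blob(s,p,mask,r):
    u,v=proj(s,p).round().astype(int); w=mask[v-r:v+r+1,u-r:u+r+1].astype(float)
    if w.sum()==0: return None
    yy,xx=np.mgrid[v-r:v+r+1,u-r:u+r+1]; return np.array([(w*xx).sum(),(w*yy).sum()])/w.sum()
# stand from white handle tops
white={c:np.clip(S[c]['img'].min(2).astype(float)-170,0,None) for c in S}
p=np.array([.523,-.307,np.deg2rad(-13)])
def pts(p,z=.081): 
    c,s=np.cos(p[2]),np.sin(p[2]); return [np.array([p[0]+c*a-s*b,p[1]+s*a+c*b,z]) for a in(-.022,.022) for b in(-.037,.037)]
for it in range(3):
  for cams in (['top'],['scene'],['top','scene']):
    obs=[(c,i,blob(S[c],q,white[c],4 if it==0 else 3)) for c in cams for i,q in enumerate(pts(p))]
    f=lambda x:np.concatenate([proj(S[c],pts(x)[i])-o for c,i,o in obs if o is not None])
    r=least_squares(f,p,loss='soft_l1'); 
    if it==2: print('stand',cams,r.x[:2],np.rad2deg(r.x[2]),f(r.x).round(1))
  p=r.x
for c in S:
    im=S[c]['img'].astype(int); R,G,B=im[...,0],im[...,1],im[...,2]
    # dial
    cream=((R>200)&(G>195)&(B>160)).astype(np.uint8)
    n,l,stt,cc=cv2.connectedComponentsWithStats(cream); k=1+np.argmax(stt[1:,4])
    cn=max(cv2.findContours((l==k).astype(np.uint8),0,1)[0],key=len); cn=cv2.convexHull(cn)
    P=np.array([ray(S[c],*q[0],.08) for q in cn]); (x,y),rad=cv2.minEnclosingCircle(P[:,:2].astype(np.float32)*1000)
    A=np.c_[2*P[:,:2],np.ones(len(P))]; so=np.linalg.lstsq(A,(P[:,:2]**2).sum(1),rcond=None)[0]
    print(c,'dial',so[:2],'r',np.sqrt(so[2]+so[0]**2+so[1]**2),stt[k])
    red=(R>130)&(G<90)&(B<90); v,u=np.nonzero(red); Q=np.array([ray(S[c],a,b,.08)[:2] for a,b in zip(u,v)]); d=np.hypot(*(Q-so[:2]).T); Q=Q[d<.08]
    print(' 12 dir',len(Q),np.rad2deg(np.arctan2(*(Q.mean(0)-so[:2])[::-1])))
    # hand
    blue=(B>R+40)&(B>G+30); v,u=np.nonzero(blue); Q=np.array([ray(S[c],a,b,.010)[:2] for a,b in zip(u,v)])
    lq=Q[np.hypot(*(Q-[.505,.328]).T)<.075]; lq=lq[lq[:,1]>.30]
    m=lq.mean(0); w,V=np.linalg.eigh(np.cov((lq-m).T)); a=V[:,1]*np.sign(V[0,1]); t=(lq-m)@a
    print(' hand',len(lq),m,'yaw',np.rad2deg(np.arctan2(a[1],a[0])),'ends',m+a*t.min(),m+a*t.max(),(t.max()-t.min()))
    for l in ['tweezers_grip','minute_hand','clock_seat']:
        for r in manip.mark_of(l,c)[:1]: print(' ',l,np.array(r['xyz']),round(r['confidence'],2))
E
python3 m.py
```

```text
stand ['top'] [ 0.5215 -0.305 ] -16.380301503692994 [-0.2 -0.   0.   0.1  0.4 -0.  -0.2 -0. ]
stand ['scene'] [ 0.5261 -0.3   ] -15.072016834299337 [ 0.   0.2  0.1 -0.2 -0.1 -0.9  0.   0.9]
stand ['top', 'scene'] [ 0.5226 -0.3047] -15.928419801603773 [-0.2 -0.5 -0.  -0.2  0.3 -0.5 -0.4 -0.3  0.5 -0.6  0.2 -1.   0.3 -1.7
  0.1  0. ]
scene dial [ 0.6047 -0.026 ] r 0.0794568341127252 [ 227  186   56   31 1174]
 12 dir 4 12.740605022911828
 hand 57 [0.5081 0.331 ] yaw 7.446255240871705 ends [0.4622 0.325 ] [0.5632 0.3382] 0.10181736225497015
  tweezers_grip [ 0.5253 -0.3097  0.0834] 0.66
  minute_hand [0.4874 0.3245 0.0056] 0.69
  clock_seat [ 0.6046 -0.0285  0.0904] 0.81
top dial [ 0.6014 -0.028 ] r 0.08070219019690153 [ 279  171   52   52 2010]
 12 dir 0 nan
 hand 62 [0.5027 0.3286] yaw 9.172658561154353 ends [0.4585 0.3215] [0.559  0.3377] 0.10182031341884877
  tweezers_grip [ 0.7164  0.1514 -0.0016] 0.69
  minute_hand [0.4896 0.3274 0.0098] 0.57
  clock_seat [ 0.5993 -0.0272  0.0914] 0.86m.py:31: RuntimeWarning: Mean of empty slice.
  print(' 12 dir',len(Q),np.rad2deg(np.arctan2(*(Q.mean(0)-so[:2])[::-1])))
  ret = um.true_divide(
```

Run:
```python
from h import *
out=[]
for c,p0,(u0,v0) in (('scene',(.5261,-.300),(205,125)),('top',(.5215,-.305),(365,195))):
    s=snap(c); im=cv2.cvtColor(s['img'],cv2.COLOR_RGB2BGR); k=8
    cr=cv2.resize(im[v0:v0+70,u0:u0+50],None,fx=k,fy=k,interpolation=cv2.INTER_CUBIC)
    t=np.deg2rad(-15.9)
    for z in (.048,.086,.135):
        for a,b,col in ((0,0,(0,255,0)),(.011,0,(255,0,255)),(0,.011,(0,255,255))):
            q=proj(s,(p0[0]+np.cos(t)*a-np.sin(t)*b,p0[1]+np.sin(t)*a+np.cos(t)*b,z)); q=((q-[u0,v0]+.5)*k).astype(int)
            cv2.circle(cr,tuple(int(x) for x in q),3,col,-1)
    out.append(cr)
cv2.imwrite('pics/tw1.png',np.hstack(out)); 
# clock 12 with looser red
s=manip.snapshot('top'); im=s['img'].astype(float); w=np.clip(im[...,0]-im[...,1]-40,0,None); c=(.6014,-.028)
v,u=np.nonzero(w); Q=np.array([ray(s,a,b,.08)[:2] for a,b in zip(u,v)]); W=w[v,u]; d=np.hypot(*(Q-c).T); k=(d>.045)&(d<.074)&(abs(np.arctan2(Q[:,1]-c[1],Q[:,0]-c[0]))<.6)
m=(Q[k]*W[k,None]).sum(0)/W[k].sum(); print(k.sum(),m,np.rad2deg(np.arctan2(m[1]-c[1],m[0]-c[0])))
```

```text
9 [ 0.66442426 -0.01215587] 14.111570888162788
```

View pics/tw1.png

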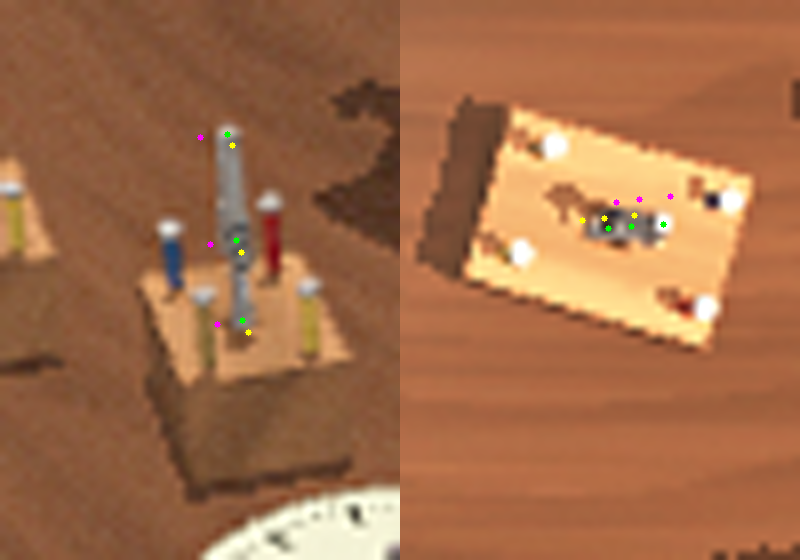

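The crop shows the tweezers upright in the nearest block's slot, with scene tips at (240,320), top end at (227,132), and the predicted axis right on them. I'm moving above them with the gripper half open.

Emit:
{"method": "move_arm", "body": {"increments": [[[0,0.0274,0.0267,-0.003,-4],[0,0.0274,0.0267,-0.003,-4],[0,0.0274,0.0267,-0.003,-4],[0,0.0274,0.0267,-0.003,-4],[0,0.0274,0.0267,-0.003,-4],[0,0.0274,0.0267,-0.003,-4],[0,0.0274,0.0267,-0.003,-4],[0,0.0274,0.0267,-0.003,-4]]], "newtons": 20}}

```text
t: 2.45
tcp_pos: [0.4699, -0.3583, 0.2073]
tool_rot: [0.997, -0.075, 0.0, 0.0]
force: [1.0, -1.5, 1.0]
finger_gap: 0.499
gripper_force: 0.0
```

Emit:
{"method": "move_arm", "body": {"increments": [[[0,0.0274,0.0267,-0.003,-4],[0,0.0274,0.0267,-0.003,-3.4],[0,0,0,0,0],[0,0,0,0,0],[0,0,0,0,0]]]}}

```text
t: 2.95
tcp_pos: [0.5231, -0.3067, 0.2014]
tool_rot: [0.99, -0.138, -0.0, 0.0]
force: [-0.4, -0.3, 0.0]
finger_gap: 0.501
gripper_force: 0.0
```

```bash
cat >> h.py <<'E'
np.set_printoptions(precision=4,suppress=True)
def yaw(q): return np.rad2deg(2*np.arctan2(q[1],q[0]))
def show():
    s=manip.sense(); print('t',round(s['t'],2),'tcp',s['tcp_pos'],'yaw',round(float(yaw(s['tool_rot'])),2),'F',s['force'],'T',s['ft_torque'],'gap',round(s['finger_gap'],4),'gf',round(s['gripper_force'],2)); return s
E
python3 - <<'E'
from h import *
s=show(); print(s['tool_rot'],s['q'])
S=snap('scene','a1')
cv2.imwrite('pics/a1c.png',cv2.resize(cv2.imread('pics/a1.png')[60:200,150:320],None,fx=4,fy=4))
S=snap('top'); print(proj(S,s['tcp_pos']))
E
```

```text
t 2.95 tcp [ 0.5231 -0.3067  0.2014] yaw -15.87 F [-0.3615 -0.2515  0.005 ] T [0.0176 0.0376 0.0469] gap 0.5009 gf 0.0
[ 0.9904 -0.1381 -0.0001  0.0002] [-0.7141  0.5369  1.5116 -0.0006  1.093   1.134 ]
[403.7591 221.4981]
```

Emit:
{"method": "move_arm", "body": {"increments": [[[0,0,0.0006,-0.025,0],[0,0,0.0006,-0.025,0],[0,0,0,-0.025,0],[0,0,0,-0.025,0],[0,0,0,-0.02,0],[0,0,0,-0.0134,0],[0.4,0,0,0,0],[0.4,0,0,0,0]]]}}

```text
t: 3.85
tcp_pos: [0.5236, -0.3055, 0.0683]
tool_rot: [0.99, -0.138, 0.0, 0.0]
force: [0.8, -0.0, -0.0]
finger_gap: 0.3
gripper_force: 0.0
```

Emit:
{"method": "move_arm", "body": {"increments": [[[0.5,0,0,0,0],[0.5,0,0,0,0],[0.54,0,0,0,0],[0.54,0,0,0,0],[0.54,0,0,0,0]]]}}

```text
t: 4.35
tcp_pos: [0.5238, -0.3048, 0.0683]
tool_rot: [0.99, -0.138, 0.0, 0.0]
force: [0.1, 1.0, 0.1]
finger_gap: 0.229
gripper_force: 0.3
```

Run:
```python
from h import *
s=show()
S=snap('scene','a2')
cv2.imwrite('pics/a2c.png',cv2.resize(cv2.imread('pics/a2.png')[90:210,180:310],None,fx=5,fy=5,interpolation=cv2.INTER_CUBIC))
```

```text
t 4.35 tcp [ 0.5238 -0.3048  0.0683] yaw -15.85 F [0.1083 0.9786 0.1426] T [-0.0219  0.004   0.0017] gap 0.2288 gf 0.28
```

View pics/a2c.png

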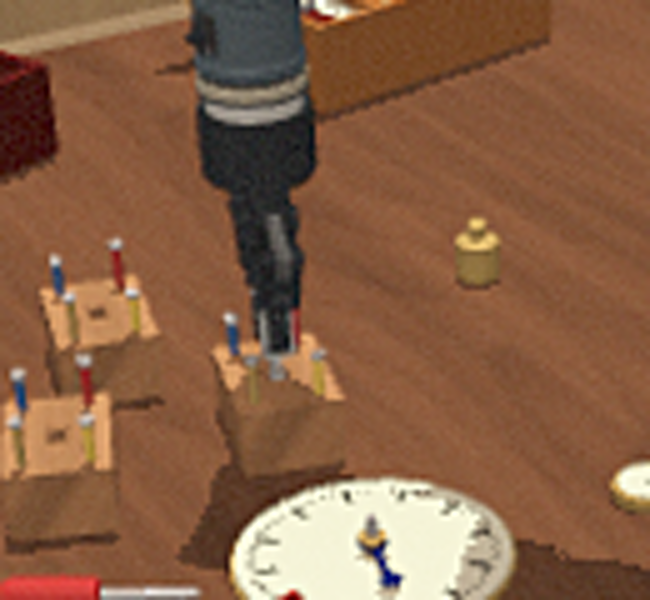

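Emit:
{"method": "move_arm", "body": {"increments": [[[0.55,0,0.0007,0,0],[0.55,0,0,0,0],[0.55,0,0,0,0]]]}}

```text
t: 4.7
tcp_pos: [0.5238, -0.3043, 0.0681]
tool_rot: [0.99, -0.138, 0.0, 0.0]
force: [-0.2, -1.2, 1.9]
finger_gap: 0.225
gripper_force: 4.6
```

Emit:
{"method": "move_arm", "body": {"increments": [[[0.56,0,0,0,0],[0.56,0,0,0,0],[0.56,0,0,0,0]]]}}

```text
t: 5.0
tcp_pos: [0.5238, -0.3044, 0.0681]
tool_rot: [0.99, -0.138, 0.0, 0.0]
force: [-0.3, -1.3, 3.0]
finger_gap: 0.225
gripper_force: 9.6
```

Emit:
{"method": "move_arm", "body": {"increments": [[[0.57,0,0,0,0],[0.57,0,0,0,0],[0.57,0,0,0,0]]]}}

```text
t: 5.3
tcp_pos: [0.5238, -0.3041, 0.068]
tool_rot: [0.99, -0.138, 0.0, 0.0]
force: [-0.7, -0.4, 3.2]
finger_gap: 0.218
gripper_force: 9.2
```

Emit:
{"method": "move_arm", "body": {"increments": [[[0.552,0,0,0,0],[0.552,0,0,0.0005,0],[0.552,0,0,0.005,0],[0.552,0,0,0.015,0],[0.552,0,0,0.03,0],[0.552,0,0,0.04,0],[0.552,0,0,0.04,0],[0.552,0,0,0.015,0]]]}}

```text
t: 6.1
tcp_pos: [0.5253, -0.3053, 0.2189]
tool_rot: [0.99, -0.138, 0.003, 0.002]
force: [0.7, -0.9, -0.4]
finger_gap: 0.227
gripper_force: 6.1
```

Run:
```python
from h import *
s=show()
S=snap('scene','a3')
cv2.imwrite('pics/a3c.png',cv2.resize(cv2.imread('pics/a3.png')[70:190,180:310],None,fx=5,fy=5,interpolation=cv2.INTER_CUBIC))
```

```text
t 6.1 tcp [ 0.5253 -0.3053  0.2189] yaw -15.85 F [ 0.683  -0.8761 -0.4408] T [-0.0222  0.0334 -0.0605] gap 0.227 gf 6.12
```

View pics/a3c.png

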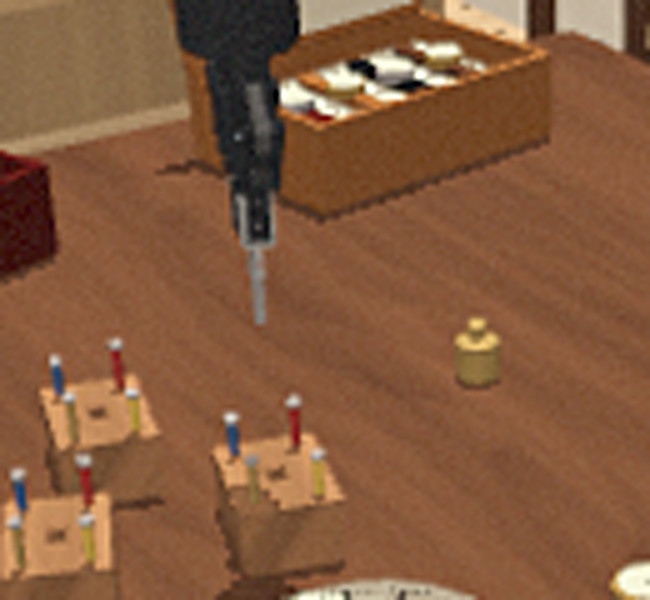

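The tweezers are held upright and shut, tips at (262,322) in the crop. I'm carrying them over to the hand.

Emit:
{"method": "move_arm", "body": {"increments": [[[0.552,-0.0011,0.02,0,4],[0.552,-0.0022,0.0394,0,7],[0.552,-0.0022,0.0394,0,7],[0.552,-0.0022,0.0394,0,7],[0.552,-0.0022,0.0394,0,7],[0.552,-0.0022,0.0394,0,7],[0.552,-0.0022,0.0394,0,7],[0.552,-0.0022,0.0394,0,7]]]}}

```text
t: 6.95
tcp_pos: [0.5061, -0.0066, 0.2132]
tool_rot: [0.947, 0.321, -0.0, -0.0]
force: [1.2, -0.1, -0.1]
finger_gap: 0.223
gripper_force: 6.1
```

Emit:
{"method": "move_arm", "body": {"increments": [[[0.552,-0.0022,0.0394,0,7],[0.552,-0.0022,0.0394,0,7],[0.552,-0.0022,0.0394,0,7],[0.552,-0.0022,0.0394,0,7],[0.552,-0.0022,0.0394,0,7],[0.552,-0.0022,0.0394,0,7],[0.552,-0.0022,0.0394,0,7],[0.552,-0.0021,0.0394,0,7]]]}}

```text
t: 7.75
tcp_pos: [0.4886, 0.3083, 0.2131]
tool_rot: [0.686, 0.728, -0.001, -0.0]
force: [0.1, 0.5, -0.8]
finger_gap: 0.225
gripper_force: 6.1
```

Emit:
{"method": "move_arm", "body": {"increments": [[[0.552,-0.001,0.0201,-0.02,5.2],[0.552,0,0,-0.03,0],[0.552,0,0,-0.03,0],[0.552,0,0,-0.02,0],[0.552,0,0,0,0],[0.552,0,0,0,0]]]}}

```text
t: 8.35
tcp_pos: [0.4883, 0.3269, 0.1133]
tool_rot: [0.654, 0.757, -0.001, -0.0]
force: [-0.1, -0.3, 0.6]
finger_gap: 0.223
gripper_force: 6.1
```

Run:
```python
from h import *
s=show(); out=[]
for c,u0,v0 in (('scene',320,215),('top',165,190)):
    S=snap(c,'b1'+c); im=cv2.cvtColor(S['img'],cv2.COLOR_RGB2BGR); k=8
    cr=cv2.resize(im[v0:v0+70,u0:u0+50],None,fx=k,fy=k,interpolation=cv2.INTER_CUBIC)
    x,y,z=s['tcp_pos']
    for p in ((x,y,z),(x,y,z-.057),(x,y,.020),(.489,.327,.022)):
        q=(proj(S,p)-[u0,v0]+.5)*k; print(c,q.round(),proj(S,p)); cv2.circle(cr,tuple(int(a) for a in q),3,(0,0,255),-1)
    out.append(cr)
cv2.imwrite('pics/b1.png',np.hstack(out))
```

```text
t 8.35 tcp [0.4883 0.3269 0.1133] yaw 98.34 F [-0.0751 -0.3046  0.6299] T [ 0.0375  0.0295 -0.0006] gap 0.2229 gf 6.12
scene [396. 206.] [368.9804 240.2243]
scene [380. 353.] [366.9703 258.5901]
scene [370. 442.] [365.7479 269.7601]
scene [369. 438.] [365.633  269.2756]
top [192. 337.] [188.5167 231.6199]
top [221. 337.] [192.0937 231.6297]
top [238. 337.] [194.2303 231.6356]
top [237. 335.] [194.0897 231.427 ]
```

View pics/b1.png

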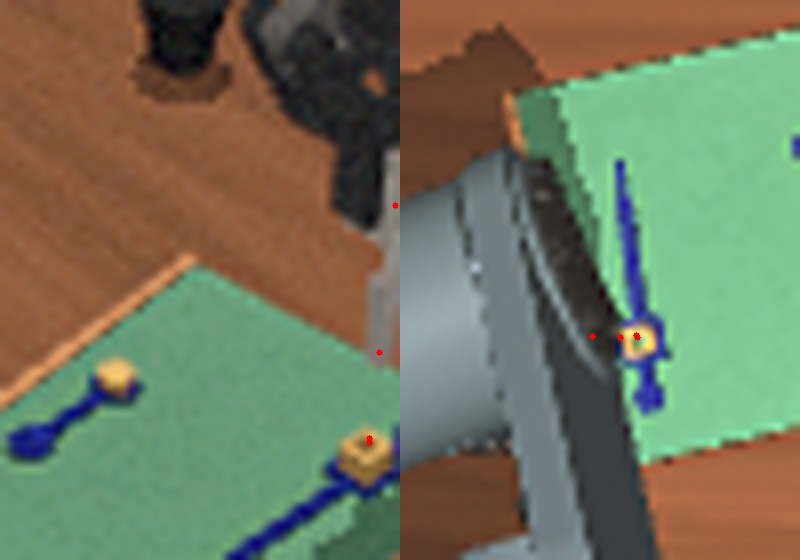

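Tweezer tips are at scene tile (381,360), where predicted. The collet is at (366,442) there and at top tile (638,340), within about 1.5 mm of the estimate. I'm opening the tips and descending.

Emit:
{"method": "move_arm", "body": {"increments": [[[0.6,0,0,0,0],[0.65,0,0,0,0],[0.7,0,0,0,0],[0.76,0,0,0,0],[0.76,0,0,0,0],[0.76,0,0,0,0]]]}}

```text
t: 9.05
tcp_pos: [0.4886, 0.327, 0.1134]
tool_rot: [0.654, 0.757, 0.0, 0.0]
force: [0.2, 0.3, -0.2]
finger_gap: 0.131
gripper_force: 20.9
```

Run:
```python
from h import *
s=show(); S=snap('scene','b2'); cv2.imwrite('pics/b2c.png',cv2.resize(cv2.imread('pics/b2.png')[215:295,330:430],None,fx=7,fy=7,interpolation=cv2.INTER_CUBIC))
```

```text
t 9.05 tcp [0.4886 0.327  0.1134] yaw 98.34 F [ 0.2352  0.3341 -0.2183] T [ 0.0309 -0.0466  0.0273] gap 0.1315 gf 20.89
```

View pics/b2c.png

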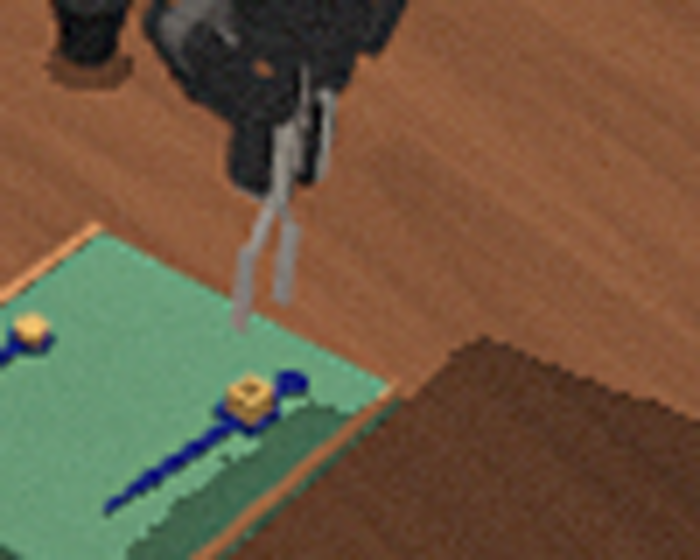

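Emit:
{"method": "move_arm", "body": {"increments": [[[0.76,0,0,-0.015,0],[0.76,0,0,-0.012,0],[0.76,0,0,-0.008,0],[0.76,0,0,-0.005,0],[0.76,0,0,-0.002,0],[0.76,0,0,0,0],[0.76,0,0,0,0]]]}}

```text
t: 9.8
tcp_pos: [0.4889, 0.3272, 0.0717]
tool_rot: [0.654, 0.757, 0.0, 0.0]
force: [0.4, 0.3, -0.3]
finger_gap: 0.131
gripper_force: 20.9
```

Run:
```python
from h import *
s=show(); S=snap('scene','b3'); cv2.imwrite('pics/b3c.png',cv2.resize(cv2.imread('pics/b3.png')[235:295,330:405],None,fx=10,fy=10,interpolation=cv2.INTER_CUBIC))
```

```text
t 9.8 tcp [0.4889 0.3272 0.0717] yaw 98.34 F [ 0.3828  0.3462 -0.282 ] T [-0.0174 -0.0186 -0.0439] gap 0.1312 gf 20.89
```

View pics/b3c.png

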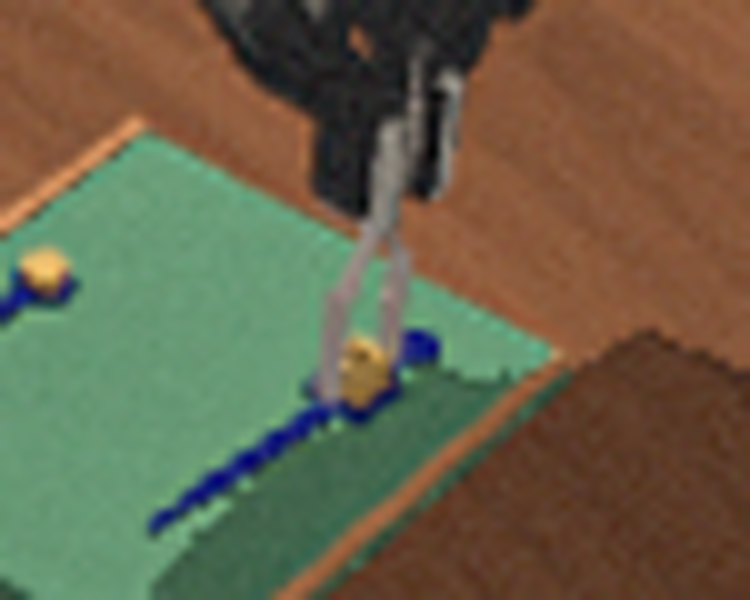

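Emit:
{"method": "move_arm", "body": {"increments": [[[0.74,0,0,-0.0012,0],[0.72,0,0,0,0],[0.7,0,0,0,0],[0.69,0,0,0,0],[0.68,0,0,0,0],[0.67,0,0,0,0],[0.67,0,0,0,0]]]}}

```text
t: 10.55
tcp_pos: [0.4886, 0.327, 0.0702]
tool_rot: [0.654, 0.757, -0.0, -0.0]
force: [-0.4, 0.1, 0.3]
finger_gap: 0.165
gripper_force: 12.4
```

Emit:
{"method": "move_arm", "body": {"increments": [[[0.66,0,0,0,0],[0.66,0,0,0,0]]]}}

```text
t: 10.75
tcp_pos: [0.4885, 0.327, 0.0702]
tool_rot: [0.654, 0.757, -0.0, -0.0]
force: [-1.0, -0.2, 0.1]
finger_gap: 0.172
gripper_force: 11.9
```

Emit:
{"method": "move_arm", "body": {"increments": [[[0.655,0,0,0,0],[0.655,0,0,0,0]]]}}

```text
t: 10.95
tcp_pos: [0.4886, 0.327, 0.0702]
tool_rot: [0.654, 0.757, -0.0, -0.0]
force: [-0.4, 0.1, -0.0]
finger_gap: 0.176
gripper_force: 7.5
```

Emit:
{"method": "move_arm", "body": {"increments": [[[0.65,0,0,0,0],[0.65,0,0,0,0],[0.65,0,0,0,0]]]}}

```text
t: 11.25
tcp_pos: [0.4886, 0.3271, 0.0702]
tool_rot: [0.654, 0.757, 0.0, 0.0]
force: [-0.5, -0.8, -0.5]
finger_gap: 0.172
gripper_force: 2.8
```

Emit:
{"method": "move_arm", "body": {"increments": [[[0.65,0,0,0.002,0],[0.65,0,0,0.005,0],[0.65,0,0,0.01,0],[0.65,0,0,0.02,0],[0.65,0,0,0.04,0],[0.65,0,0,0.04,0],[0.65,0,0,0,0],[0.65,0,0,0,0]]]}}

```text
t: 12.05
tcp_pos: [0.4892, 0.3273, 0.1891]
tool_rot: [0.654, 0.757, 0.002, 0.001]
force: [-0.9, 0.0, -0.8]
finger_gap: 0.174
gripper_force: 1.9
```

Run:
```python
from h import *
s=show(); out=[]
for c,u0,v0 in (('scene',335,195),('top',160,190)):
    S=snap(c,'c1'+c); im=cv2.cvtColor(S['img'],cv2.COLOR_RGB2BGR); k=8
    cr=cv2.resize(im[v0:v0+70,u0:u0+50],None,fx=k,fy=k,interpolation=cv2.INTER_CUBIC)
    x,y,z=s['tcp_pos']
    for p in ((x,y,z),(x,y,z-.058)):
        q=(proj(S,p)-[u0,v0]+.5)*k; print(c,q.round()); cv2.circle(cr,tuple(int(a) for a in q),3,(0,0,255),-1)
    out.append(cr)
    for r in manip.mark_of('minute_hand',c)+manip.mark_of('minute_tip',c): print(r)
cv2.imwrite('pics/c1.png',np.hstack(out))
```

```text
t 12.05 tcp [0.4892 0.3273 0.1891] yaw 98.34 F [-0.8623  0.0082 -0.8203] T [ 0.0422 -0.0018 -0.0065] gap 0.1745 gf 1.91
scene [297. 158.]
scene [280. 320.]
{'xyz': [0.4918, 0.3266, 0.1269], 'confidence': 0.45}
{'xyz': [0.564, 0.3364, 0.1267], 'confidence': 0.54}
{'xyz': [0.5176, -0.3023, 0.0491], 'confidence': 0.45}
top [189. 334.]
top [222. 335.]
{'xyz': [0.4914, 0.3279, 0.1256], 'confidence': 0.47}
{'xyz': [0.5617, 0.3321, 0.1207], 'confidence': 0.49}
{'xyz': [0.5314, 0.3007, 0.0036], 'confidence': 0.31}
```

View pics/c1.png

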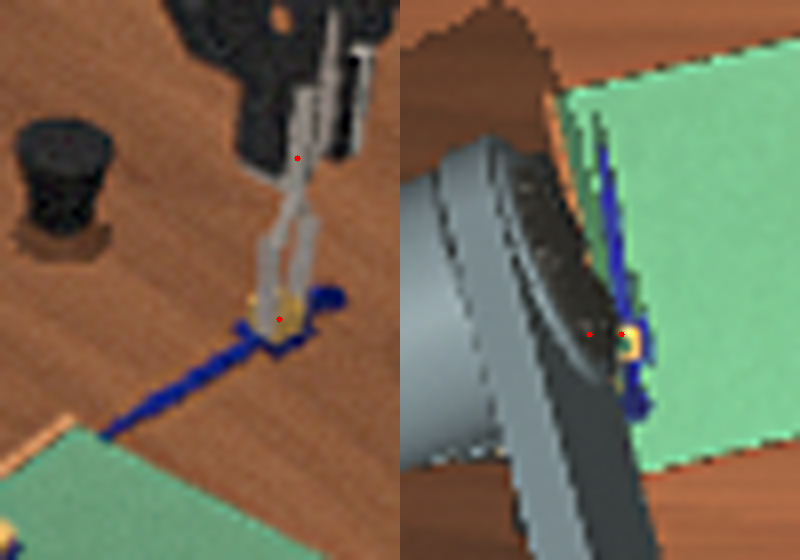

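The hand hangs level from the tips: collet at tile (277,318), near the tool axis at (280,320). I'm firming the hold slightly and carrying it over the clock.

Emit:
{"method": "move_arm", "body": {"increments": [[[0.656,0,0,0,0],[0.656,0.006,-0.018,0,-2],[0.656,0.0113,-0.0355,0,-4],[0.656,0.0113,-0.0355,0,-4],[0.656,0.0113,-0.0355,0,-4],[0.656,0.0113,-0.0355,0,-4],[0.656,0.0113,-0.0355,0,-4],[0.656,0.0113,-0.0355,0,-4]]]}}

```text
t: 13.15
tcp_pos: [0.5626, 0.0946, 0.1868]
tool_rot: [0.808, 0.589, -0.0, -0.0]
force: [0.8, 0.4, -0.8]
finger_gap: 0.17
gripper_force: 5.6
```

Emit:
{"method": "move_arm", "body": {"increments": [[[0.656,0.0113,-0.0355,0,-4],[0.656,0.0113,-0.0355,0,-4],[0.656,0.0113,-0.0355,0,-4],[0.656,0.0056,-0.0178,0,-3],[0.656,0,0,0,0],[0.656,0,0,-0.005,0],[0.656,0,0,0,0]]]}}

```text
t: 13.85
tcp_pos: [0.6004, -0.0264, 0.1811]
tool_rot: [0.877, 0.481, -0.001, -0.001]
force: [-0.1, -0.6, -1.3]
finger_gap: 0.169
gripper_force: 5.7
```

Run:
```python
from h import *
s=show(); out=[]
for c,u0,v0 in (('scene',230,160),('top',275,170)):
    S=snap(c,'d1'+c); im=cv2.cvtColor(S['img'],cv2.COLOR_RGB2BGR); k=8
    cr=cv2.resize(im[v0:v0+70,u0:u0+50],None,fx=k,fy=k,interpolation=cv2.INTER_CUBIC)
    x,y,z=s['tcp_pos']
    for p in ((x,y,z-.058),(x,y,.092),(x,y,.106)):
        q=(proj(S,p)-[u0,v0]+.5)*k; print(c,q.round()); cv2.circle(cr,tuple(int(a) for a in q),3,(0,0,255),-1)
    out.append(cr)
    for l in('minute_hand','clock_seat','minute_tip'):
        for r in manip.mark_of(l,c)[:2]: print(l,np.array(r['xyz']),r['confidence'])
cv2.imwrite('pics/d1.png',np.hstack(out))
```

```text
t 13.85 tcp [ 0.6004 -0.0264  0.1811] yaw 57.45 F [-0.0958 -0.5628 -1.2832] T [-0.01    0.0518  0.0201] gap 0.1691 gf 5.66
scene [201. 218.]
scene [206. 293.]
scene [204. 259.]
minute_hand [ 0.6004 -0.0283  0.1163] 0.61
clock_seat [ 0.6027 -0.026   0.0918] 0.59
clock_seat [0.5307 0.2925 0.0007] 0.31
minute_tip [ 0.664  -0.069   0.1174] 0.65
top [243. 210.]
top [239. 217.]
top [241. 214.]
minute_hand [ 0.7221 -0.1744 -0.0027] 0.52
clock_seat [ 0.6035 -0.0259  0.0931] 0.62
```

View pics/d1.png

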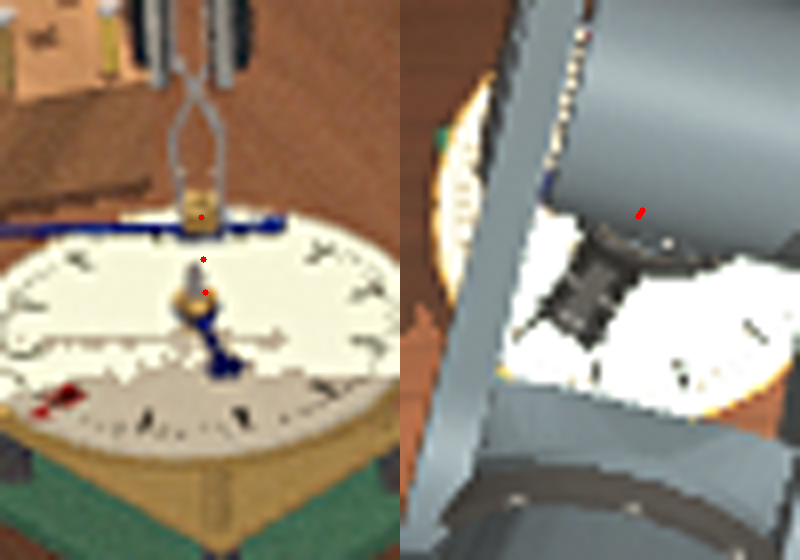

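Run:
```python
from h import *
s=manip.sense(); S=manip.snapshot('scene'); x,y,z=s['tcp_pos']
J=np.array([proj(S,(x+d,y+e,.092))-proj(S,(x,y,.092)) for d,e in((.001,0),(0,.001))]).T
print(J, np.linalg.solve(J,[-1.45,.6]))
for h in(-.0605,-.0485): print((proj(S,(x,y,z+h))-[230,160]+.5)*8)
for h in(.0998,.1065): print((proj(S,(x,y,h))-[230,160]+.5)*8)
```

```text
[[-0.3047  0.1737]
 [ 0.1057  0.1559]] [5.0156 0.4495]
[195.6484 220.5078]
[193.8943 191.2305]
[198.8292 273.5968]
[197.8702 257.5897]
```

```bash
cat > g.py <<'E'
from h import *
s=show(); S=manip.snapshot('scene'); x,y,z=s['tcp_pos']
im=S['img'].astype(int); R,G,B=im[...,0],im[...,1],im[...,2]
m=((R-B>70)&(R>150)&(G>110)).astype(np.uint8)
n,l,st,c=cv2.connectedComponentsWithStats(m[175:205,240:270])
for i in range(1,n):
    if st[i,4]>3: print(st[i]+[240,175,0,0,0],c[i]+[240,175])
print('tip',proj(S,(x,y,z-.058)),'collet top,bot',proj(S,(x,y,z-.0485)),proj(S,(x,y,z-.0585)),'seat',proj(S,(x,y,.092)))
for l in('minute_hand','clock_seat'):
    for r in manip.mark_of(l,'scene')[:1]: print(l,np.array(r['xyz']),r['confidence'])
E
python3 g.py
```

```text
t 14.3 tcp [ 0.6019 -0.028   0.1824] yaw 57.37 F [ 0.5894 -0.4002  0.1643] T [ 0.0167  0.0175 -0.0102] gap 0.172 gf 5.66
[252 183   4   3  12] [253.5 184. ]
[252 196   4   3   6] [253.5    197.3333]
tip [253.8749 186.2859] collet top,bot [253.701  183.3858] [253.884  186.4379] seat [254.4567 195.9896]
minute_hand [ 0.6021 -0.0303  0.1197] 0.65
clock_seat [ 0.6015 -0.0273  0.0925] 0.75
```

Emit:
{"method": "move_arm", "body": {"increments": [[[0.656,0.0015,0.0012,-0.006,0],[0.656,0,0,-0.004,0],[0.656,0,0,-0.003,0],[0.656,0,0,0,0],[0.656,0,0,0,0]]]}}

```text
t: 14.95
tcp_pos: [0.6033, -0.0271, 0.169]
tool_rot: [0.877, 0.48, -0.0, -0.0]
force: [-0.2, -0.4, -1.3]
finger_gap: 0.175
gripper_force: 5.7
```

Emit:
{"method": "move_arm", "body": {"increments": [[[0.656,0,0,-0.0015,0],[0.656,0,0,-0.0015,0],[0.656,0,0,0,0]]]}}

```text
t: 15.25
tcp_pos: [0.6033, -0.0271, 0.1661]
tool_rot: [0.877, 0.48, -0.0, -0.0]
force: [-0.9, 0.8, -0.2]
finger_gap: 0.172
gripper_force: 5.7
```

Emit:
{"method": "move_arm", "body": {"increments": [[[0.656,0,0,-0.0015,0],[0.656,0,0,0,0],[0.656,0,0,0,0]]]}}

```text
t: 15.55
tcp_pos: [0.6034, -0.0271, 0.1647]
tool_rot: [0.877, 0.48, -0.0, -0.0]
force: [-0.1, 0.3, -0.8]
finger_gap: 0.174
gripper_force: 5.7
```

Emit:
{"method": "move_arm", "body": {"increments": [[[0.656,0,0,-0.0015,0],[0.656,0,0,0,0],[0.656,0,0,0,0]]]}}

```text
t: 15.85
tcp_pos: [0.6034, -0.0271, 0.1631]
tool_rot: [0.877, 0.48, -0.0, -0.0]
force: [-0.0, 0.3, -0.5]
finger_gap: 0.17
gripper_force: 5.7
```

Emit:
{"method": "move_arm", "body": {"increments": [[[0.656,0,0,-0.0015,0],[0.656,0,0,0,0],[0.656,0,0,0,0]]]}}

```text
t: 16.15
tcp_pos: [0.6035, -0.0271, 0.1618]
tool_rot: [0.877, 0.48, 0.0, 0.0]
force: [0.9, -0.0, -0.1]
finger_gap: 0.167
gripper_force: 5.7
```

```bash
python3 g.py
```

```text
t 16.15 tcp [ 0.6035 -0.0271  0.1618] yaw 57.34 F [ 0.9221 -0.0366 -0.0946] T [-0.0046  0.0148  0.0169] gap 0.1669 gf 5.7
[252 190   4   3  11] [253.4545 191.    ]
[252 197   5   2   6] [253.8333 197.5   ]
tip [253.9186 192.7942] collet top,bot [253.7462 189.9427] [253.9276 192.9436] seat [254.1305 196.2998]
minute_hand [ 0.6059 -0.03    0.0976] 0.67
clock_seat [ 0.6038 -0.0259  0.0919] 0.58
```

Emit:
{"method": "move_arm", "body": {"increments": [[[0.656,0,0,-0.001,0],[0.656,0,0,0,0],[0.656,0,0,0,0]]]}}

```text
t: 16.6
tcp_pos: [0.6035, -0.0271, 0.1608]
tool_rot: [0.877, 0.48, 0.0, 0.0]
force: [0.3, 0.4, 0.7]
finger_gap: 0.175
gripper_force: 5.7
```

Emit:
{"method": "move_arm", "body": {"increments": [[[0.656,0,0,-0.001,0],[0.656,0,0,0,0],[0.656,0,0,0,0]]]}}

```text
t: 16.9
tcp_pos: [0.6035, -0.0271, 0.1598]
tool_rot: [0.877, 0.48, 0.0, 0.0]
force: [0.9, 0.1, 1.0]
finger_gap: 0.172
gripper_force: 5.7
```

Emit:
{"method": "move_arm", "body": {"increments": [[[0.656,0,0,-0.0005,0],[0.656,0,0,0,0],[0.656,0,0,0,0]]]}}

```text
t: 17.2
tcp_pos: [0.6035, -0.0271, 0.1592]
tool_rot: [0.877, 0.48, 0.0, 0.0]
force: [0.5, -0.9, 2.3]
finger_gap: 0.176
gripper_force: 5.7
```

Emit:
{"method": "move_arm", "body": {"increments": [[[0.656,0,0,0,3],[0.656,0,0,0,3],[0.656,0,0,0,3],[0.656,0,0,0,0]]]}}

```text
t: 17.6
tcp_pos: [0.6032, -0.0271, 0.1589]
tool_rot: [0.837, 0.547, -0.0, -0.0]
force: [0.4, 0.3, -0.5]
finger_gap: 0.178
gripper_force: 5.7
```

Emit:
{"method": "move_arm", "body": {"increments": [[[0.656,0,0,0,3],[0.656,0,0,0,3],[0.656,0,0,0,3],[0.656,0,0,0,0]]]}}

```text
t: 18.0
tcp_pos: [0.603, -0.0271, 0.1588]
tool_rot: [0.792, 0.611, -0.0, -0.0]
force: [-0.2, -0.9, -0.4]
finger_gap: 0.172
gripper_force: 5.6
```

```bash
python3 -c "
from h import *
show()"
```

```text
t 18.0 tcp [ 0.603  -0.0271  0.1588] yaw 75.27 F [-0.2146 -0.9077 -0.3898] T [-0.0003 -0.0554 -0.0136] gap 0.1718 gf 5.59
```

Emit:
{"method": "move_arm", "body": {"increments": [[[0.656,0,0,-0.001,0],[0.656,0,0,-0.001,0],[0.656,0,0,0,0]]]}}

```text
t: 18.3
tcp_pos: [0.6032, -0.0271, 0.1569]
tool_rot: [0.792, 0.611, -0.0, -0.0]
force: [0.4, 0.1, -0.8]
finger_gap: 0.172
gripper_force: 5.6
```

Emit:
{"method": "move_arm", "body": {"increments": [[[0.656,0,0,-0.001,0],[0.656,0,0,-0.001,0],[0.656,0,0,0,0]]]}}

```text
t: 18.6
tcp_pos: [0.6034, -0.0271, 0.1552]
tool_rot: [0.792, 0.611, -0.0, 0.0]
force: [-0.6, -0.1, 0.1]
finger_gap: 0.173
gripper_force: 5.6
```

Emit:
{"method": "move_arm", "body": {"increments": [[[0.656,0,0,-0.001,0],[0.656,0,0,-0.001,0],[0.656,0,0,0,0]]]}}

```text
t: 18.9
tcp_pos: [0.6035, -0.0271, 0.1532]
tool_rot: [0.792, 0.611, 0.0, 0.0]
force: [-1.1, -1.2, 1.5]
finger_gap: 0.172
gripper_force: 5.7
```

Emit:
{"method": "move_arm", "body": {"increments": [[[0.656,0,0,-0.0008,0],[0.656,0,0,0,0],[0.656,0,0,0,0]]]}}

```text
t: 19.2
tcp_pos: [0.6035, -0.0271, 0.1524]
tool_rot: [0.792, 0.611, 0.0, 0.0]
force: [0.2, -0.1, 0.4]
finger_gap: 0.173
gripper_force: 5.7
```

Emit:
{"method": "move_arm", "body": {"increments": [[[0.656,0,0,-0.0007,0],[0.656,0,0,0,0],[0.656,0,0,0,0]]]}}

```text
t: 19.5
tcp_pos: [0.6035, -0.0271, 0.1517]
tool_rot: [0.792, 0.611, 0.0, 0.0]
force: [-0.7, 0.3, 0.5]
finger_gap: 0.174
gripper_force: 5.7
```

Emit:
{"method": "move_arm", "body": {"increments": [[[0.656,0,0,-0.0006,0],[0.656,0,0,0,0],[0.656,0,0,0,0]]]}}

```text
t: 19.8
tcp_pos: [0.6038, -0.0271, 0.1516]
tool_rot: [0.792, 0.611, 0.0, 0.0]
force: [-0.5, -0.1, 5.0]
finger_gap: 0.173
gripper_force: 5.8
```

```bash
python3 g.py
```

```text
t 19.8 tcp [ 0.6038 -0.0271  0.1516] yaw 75.34 F [-0.5433 -0.1286  5.0299] T [-0.0746 -0.0019 -0.0095] gap 0.1729 gf 5.83
[252 192   4   3   6] [254.  193.5]
tip [254.0161 195.8429] collet top,bot [253.8448 193.0157] [254.0251 195.9911] seat [254.0448 196.3163]
minute_hand [ 0.6038 -0.0326  0.0896] 0.62
clock_seat [ 0.6043 -0.0286  0.0904] 0.69
```

Emit:
{"method": "move_arm", "body": {"increments": [[[0.656,0,0,0.001,0],[0.656,0,0,0,0]]]}}

```text
t: 20.15
tcp_pos: [0.6031, -0.0269, 0.1516]
tool_rot: [0.792, 0.611, -0.0, -0.0]
force: [0.5, -0.4, 1.7]
finger_gap: 0.174
gripper_force: 5.7
```

```bash
cat > tick.py <<'E'
from h import *
show()
for c,ctr in(('top',(.6014,-.028)),('scene',(.6047,-.026))):
    S=manip.snapshot(c); im=cv2.cvtColor(cv2.imread(f'pics/{c}0.png'),cv2.COLOR_BGR2RGB).astype(float)
    # resample dial polar
    th=np.deg2rad(np.arange(-180,180,.25)); rr=np.arange(.050,.0745,.0005)
    P=np.array([[proj(S,(ctr[0]+r*np.cos(t),ctr[1]+r*np.sin(t),.08)) for t in th] for r in rr]).astype(np.float32)
    pol=cv2.remap(im.astype(np.float32),P[...,0],P[...,1],cv2.INTER_CUBIC)
    dark=255-pol.min(2)
    w=dark.mean(0); w=w-np.median(w); w=np.clip(w,0,None)
    for k in(12,):
        ph=np.rad2deg(np.angle((w*np.exp(1j*k*th)).sum()))/k; print(c,'tick phase mod',360/k,ph, abs((w*np.exp(1j*k*th)).sum())/w.sum())
    red=np.clip(pol[...,0]-pol[...,1]-25,0,None).sum(0); red[abs(th-.23)>.4]=0
    print(' red dir',np.rad2deg((red*th).sum()/red.sum()),red.sum())
E
python3 tick.py
```

```text
t 20.15 tcp [ 0.6031 -0.0269  0.1516] yaw 75.33 F [ 0.4506 -0.4202  1.6568] T [-0.0464 -0.0662  0.0101] gap 0.1737 gf 5.68
top tick phase mod 30.0 14.441256474155795 0.8725475723353429
 red dir 14.11462754687555 50701.125
scene tick phase mod 30.0 14.311785989033195 0.817652759166872
 red dir 12.763196138117658 81097.95
```

Emit:
{"method": "move_arm", "body": {"increments": [[[0.656,0,0,0,3.6],[0.656,0,0,0,3.6],[0.656,0,0,0,3.6],[0.656,0,0,0,3.6],[0.656,0,0,0,3.6],[0.656,0,0,0,3.6],[0.656,0,0,0,3.6],[0.656,0,0,0,3.6]]]}}

```text
t: 21.05
tcp_pos: [0.6028, -0.027, 0.1517]
tool_rot: [0.614, 0.79, -0.0, -0.001]
force: [0.1, 0.1, 1.1]
finger_gap: 0.173
gripper_force: 5.4
```

Emit:
{"method": "move_arm", "body": {"increments": [[[0.656,0,0,0,0],[0.656,0,0,0,0],[0.656,0,0,0,0]]]}}

```text
t: 21.35
tcp_pos: [0.6029, -0.027, 0.1517]
tool_rot: [0.615, 0.788, -0.0, -0.001]
force: [-0.0, -1.0, 0.3]
finger_gap: 0.175
gripper_force: 5.4
```

```bash
cat > ang.py <<'E'
from h import *
show()
for c,ctr in(('scene',(.6047,-.026)),('top',(.6014,-.028))):
    S=snap(c,'ang'+c); im=S['img'].astype(int); R,G,B=im[...,0],im[...,1],im[...,2]
    w=np.clip(B-R-25,0,None); v,u=np.nonzero(w); Q=np.array([ray(S,a,b,.094)[:2] for a,b in zip(u,v)]); W=w[v,u]
    d=Q-ctr; r=np.hypot(*d.T); t=np.rad2deg(np.arctan2(d[:,1],d[:,0]))
    k=(r>.02)&(r<.078)&(abs(t-14)<40)
    kt=(r>.012)&(r<.034)&(abs(abs(t-14)-180)<40)
    print(c,k.sum(),kt.sum())
    if k.sum()>5:
        m=(Q[k]*W[k,None]).sum(0)/W[k].sum(); ww,V=np.linalg.eigh(np.cov((Q[k]-m).T,aweights=W[k])); a=V[:,1]*np.sign(V[0,1])
        print(' pca yaw',np.rad2deg(np.arctan2(a[1],a[0])),'from centre',np.rad2deg(np.arctan2(*(m-ctr)[::-1])),'rmax',r[k].max())
        if kt.sum()>2:
            n=(Q[kt]*W[kt,None]).sum(0)/W[kt].sum(); print(' tail->front',np.rad2deg(np.arctan2(*(m-n)[::-1])))
    for l in('minute_tip','minute_hand'):
        for q in manip.mark_of(l,c)[:1]: print(l,np.array(q['xyz']),q['confidence'])
E
python3 ang.py
```

```text
t 21.35 tcp [ 0.6029 -0.027   0.1517] yaw 104.09 F [-0.0091 -0.9838  0.3442] T [-0.0547  0.1424  0.0143] gap 0.1749 gf 5.38
scene 14 7
 pca yaw 11.84215652552487 from centre 12.52345822234766 rmax 0.07050355646866485
 tail->front 12.657692985443106
minute_tip [ 0.6766 -0.0153  0.0916] 0.58
minute_hand [ 0.6048 -0.0304  0.0907] 0.49
top 0 0
minute_tip [ 0.5278  0.299  -0.0005] 0.38
```

The hand lines up with twelve: in the scene camera it measures 12.5° against the twelve mark's 12.8°. Releasing it and lifting off.

Emit:
{"method": "move_arm", "body": {"increments": [[[0.68,0,0,0,0],[0.7,0,0,0,0],[0.72,0,0,0,0],[0.74,0,0,0,0],[0.76,0,0,0,0],[0.76,0,0,0,0],[0.76,0,0,0,0]]]}}

```text
t: 22.35
tcp_pos: [0.6034, -0.027, 0.1521]
tool_rot: [0.615, 0.789, 0.0, 0.0]
force: [-0.7, -0.2, -1.2]
finger_gap: 0.133
gripper_force: 20.1
```

Emit:
{"method": "move_arm", "body": {"increments": [[[0.76,0,0,0.004,0],[0.76,0,0,0.004,0],[0.76,0,0,0.006,0],[0.76,0,0,0.01,0],[0.76,0,0,0.015,0],[0.76,0,0,0.015,0],[0.76,0,0,0.015,0],[0.76,0,0,0,0]]]}}

```text
t: 23.15
tcp_pos: [0.6052, -0.0274, 0.2242]
tool_rot: [0.615, 0.789, 0.001, 0.003]
force: [0.5, -0.2, -0.3]
finger_gap: 0.136
gripper_force: 20.1
```

```bash
python3 ang.py
```

```text
t 23.15 tcp [ 0.6052 -0.0274  0.2242] yaw 104.14 F [ 0.5138 -0.1708 -0.2527] T [0.0372 0.0072 0.0089] gap 0.1356 gf 20.14
scene 12 8
 pca yaw 9.535752645498935 from centre 9.39068044390767 rmax 0.06736724363122082
 tail->front 9.019154502498095
minute_tip [ 0.6808 -0.0177  0.0914] 0.56
minute_hand [ 0.6064 -0.0296  0.0895] 0.48
top 0 4
```

Emit:
{"method": "move_arm", "body": {"increments": [[[0.76,-0.01,-0.04,0,0],[0.76,-0.01,-0.04,0,0],[0.76,-0.01,-0.04,0,0],[0.76,-0.01,-0.04,0,0],[0.76,-0.01,-0.04,0,0],[0.76,-0.01,-0.04,0,0],[0.76,0,0,0,0],[0.76,0,0,0,0]]]}}

```text
t: 24.25
tcp_pos: [0.5427, -0.2677, 0.2203]
tool_rot: [0.616, 0.788, 0.0, -0.001]
force: [0.4, 0.7, -1.1]
finger_gap: 0.133
gripper_force: 20.1
```

```bash
python3 ang.py
python3 - <<'E'
from h import *
# seat-height check: collet top centroid in both cameras vs (clock axis, z=.104)
for c,ctr in(('top',(.6014,-.028)),('scene',(.6047,-.026))):
    S=manip.snapshot(c); im=S['img'].astype(int); R,G,B=im[...,0],im[...,1],im[...,2]
    m=((R-B>60)&(R>140)&(G>100)); q=proj(S,(*ctr,.1)); u,v=q.round().astype(int)
    yy,xx=np.nonzero(m[v-5:v+6,u-5:u+6]); print(c,'pred',q,'yellow',xx.mean()+u-5,yy.mean()+v-5,len(xx), 'rows',yy.min()+v-5,yy.max()+v-5,[proj(S,(*ctr,z))[1].round(1) for z in (.094,.104,.112)])
    for r in manip.spot_in('minute_hand',c)[:1]: print(r)
E
```

```text
t 24.25 tcp [ 0.5427 -0.2677  0.2203] yaw 103.99 F [ 0.4155  0.7003 -1.1401] T [ 0.063  -0.0183  0.0348] gap 0.1327 gf 20.13
scene 12 9
 pca yaw 9.623825994723159 from centre 9.413787645027337 rmax 0.06736724363122082
 tail->front 8.87810682651248
minute_tip [ 0.6789 -0.0188  0.0916] 0.51
minute_hand [ 0.6043 -0.0291  0.0881] 0.43
top 24 14
 pca yaw 9.609007237629124 from centre 9.068044475792066 rmax 0.07342909012974931
 tail->front 9.256418389293904
minute_tip [ 0.6741 -0.0165  0.0916] 0.65
minute_hand [ 0.6006 -0.0271  0.0947] 0.44
top pred [304.9894 196.0642] yellow 304.72727272727275 195.54545454545453 11 rows 194 198 [np.float64(196.2), np.float64(196.0), np.float64(195.8)]
{'xyz': [0.6108, -0.0227, 0.0952], 'confidence': 0.51}
scene pred [253.8152 194.212 ] yellow 253.8181818181818 193.0909090909091 11 rows 192 194 [np.float64(196.0), np.float64(193.0), np.float64(190.6)]
{'xyz': [0.6101, -0.0273, 0.0915], 'confidence': 0.39}
```

The hand slipped back about 4–5° on release, within the arbor's play. I'm going back to regrip it, turn slightly past twelve, ease back so it sits unloaded in the play, and then release.

Emit:
{"method": "move_arm", "body": {"increments": [[[0.76,0.01,0.04,0,-0.8],[0.76,0.01,0.04,0,-0.8],[0.76,0.01,0.04,0,-0.8],[0.76,0.01,0.04,0,-0.8],[0.76,0.01,0.04,0,-0.8],[0.76,0.01,0.04,0,-0.7],[0.76,0,0,0,0],[0.76,0,0,0,0]]]}}

```text
t: 25.55
tcp_pos: [0.6034, -0.0259, 0.2211]
tool_rot: [0.645, 0.764, -0.0, 0.0]
force: [0.3, 0.3, -0.6]
finger_gap: 0.134
gripper_force: 20.1
```

Emit:
{"method": "move_arm", "body": {"increments": [[[0.76,0,0,-0.02,0],[0.76,0,0,-0.015,0],[0.76,0,0,-0.012,0],[0.76,0,0,-0.01,0],[0.76,0,0,-0.004,0],[0.76,0,0,0,0],[0.76,0,0,0,0],[0.76,0,0,0,0]]]}}

```text
t: 26.35
tcp_pos: [0.6039, -0.0272, 0.1608]
tool_rot: [0.647, 0.763, 0.0, 0.001]
force: [-0.2, -0.7, -1.3]
finger_gap: 0.135
gripper_force: 20.1
```

Emit:
{"method": "move_arm", "body": {"increments": [[[0.76,0,0,-0.003,0],[0.76,0,0,-0.003,0],[0.76,0,0,-0.002,0],[0.76,0,0,0,0],[0.72,0,0,0,0],[0.7,0,0,0,0],[0.68,0,0,0,0],[0.665,0,0,0,0]]]}}

```text
t: 27.15
tcp_pos: [0.6033, -0.0271, 0.1521]
tool_rot: [0.647, 0.763, -0.0, -0.0]
force: [-0.5, 0.1, 0.1]
finger_gap: 0.168
gripper_force: 11.6
```

Emit:
{"method": "move_arm", "body": {"increments": [[[0.655,0,0,0,0],[0.65,0,0,0,0],[0.65,0,0,0,0],[0.65,0,0,0,0]]]}}

```text
t: 27.55
tcp_pos: [0.6034, -0.0271, 0.1522]
tool_rot: [0.647, 0.763, 0.0, 0.0]
force: [-0.0, -0.2, -0.1]
finger_gap: 0.177
gripper_force: 1.8
```

```bash
python3 ang.py|head -5
```

```text
t 27.55 tcp [ 0.6034 -0.0271  0.1522] yaw 99.44 F [-0.0323 -0.1694 -0.0819] T [0.0172 0.1287 0.0334] gap 0.1773 gf 1.79
scene 13 8
 pca yaw 8.095319450093642 from centre 9.051612262341365 rmax 0.06736724363122082
 tail->front 8.860711060286134
minute_tip [ 0.678  -0.0202  0.0909] 0.48
```

Emit:
{"method": "move_arm", "body": {"increments": [[[0.654,0,0,0,0],[0.654,0,0,0,2.5],[0.654,0,0,0,2.5],[0.654,0,0,0,2.5],[0.654,0,0,0,2.5],[0.654,0,0,0,0],[0.654,0,0,0,0]]]}}

```text
t: 28.55
tcp_pos: [0.6034, -0.0271, 0.1522]
tool_rot: [0.578, 0.816, -0.0, -0.0]
force: [-0.5, -0.3, 1.6]
finger_gap: 0.173
gripper_force: 4.1
```

```bash
python3 ang.py|head -5
```

```text
t 28.55 tcp [ 0.6034 -0.0271  0.1522] yaw 109.39 F [-0.5074 -0.3027  1.5527] T [-0.0929  0.1862  0.0372] gap 0.1728 gf 4.13
scene 13 9
 pca yaw 15.967028387521527 from centre 16.058054707051948 rmax 0.0597843128777357
 tail->front 16.711594843324775
minute_tip [ 0.6757 -0.0094  0.0889] 0.49
```

Emit:
{"method": "move_arm", "body": {"increments": [[[0.654,0,0,0,-2.5],[0.654,0,0,0,-2.5],[0.654,0,0,0,0],[0.654,0,0,0,0],[0.654,0,0,0,0]]]}}

```text
t: 29.35
tcp_pos: [0.6034, -0.0271, 0.1522]
tool_rot: [0.612, 0.791, -0.0, 0.0]
force: [-1.3, 0.1, 0.9]
finger_gap: 0.172
gripper_force: 4.4
```

```bash
python3 ang.py|head -5
```

```text
t 29.35 tcp [ 0.6034 -0.0271  0.1522] yaw 104.47 F [-1.3077  0.1445  0.8674] T [-0.0609  0.2343  0.0169] gap 0.1724 gf 4.4
scene 13 8
 pca yaw 13.887338160731819 from centre 13.942155274167208 rmax 0.06863191762282143
 tail->front 14.433874617815711
minute_tip [ 0.6757 -0.0085  0.0904] 0.47
```

Emit:
{"method": "move_arm", "body": {"increments": [[[0.665,0,0,0,0],[0.675,0,0,0,0],[0.685,0,0,0,0],[0.7,0,0,0,0],[0.72,0,0,0,0],[0.74,0,0,0,0],[0.76,0,0,0,0],[0.76,0,0,0,0]]]}}

```text
t: 30.45
tcp_pos: [0.6034, -0.0271, 0.1521]
tool_rot: [0.613, 0.79, 0.0, 0.0]
force: [1.0, 0.3, -1.4]
finger_gap: 0.134
gripper_force: 20.1
```

```bash
python3 ang.py|head -5
```

```text
t 30.45 tcp [ 0.6034 -0.0271  0.1521] yaw 104.44 F [ 0.9981  0.2612 -1.3846] T [0.0199 0.0484 0.0115] gap 0.134 gf 20.12
scene 11 7
 pca yaw 12.364771477528107 from centre 13.051450749738256 rmax 0.0563441369267328
 tail->front 14.094611286240577
minute_tip [ 0.3605 -0.0964  0.0013] 0.66
```

Emit:
{"method": "move_arm", "body": {"increments": [[[0.76,0,0,0.004,0],[0.76,0,0,0.004,0],[0.76,0,0,0.006,0],[0.76,0,0,0.01,0],[0.76,0,0,0.015,0],[0.76,0,0,0.015,0],[0.76,0,0,0.015,0],[0.76,0,0,0,0]]]}}

```text
t: 31.55
tcp_pos: [0.6052, -0.0274, 0.2243]
tool_rot: [0.613, 0.79, 0.001, 0.003]
force: [1.0, -0.1, -0.6]
finger_gap: 0.138
gripper_force: 20.1
```

Emit:
{"method": "move_arm", "body": {"increments": [[[0.76,-0.01,-0.04,0,0],[0.76,-0.01,-0.04,0,0],[0.76,-0.01,-0.04,0,0],[0.76,-0.01,-0.04,0,0],[0.76,-0.01,-0.04,0,0],[0.76,-0.01,-0.04,0,0],[0.72,0,0,0,0],[0.68,0,0,0,0]]]}}

```text
t: 32.35
tcp_pos: [0.5427, -0.2678, 0.2206]
tool_rot: [0.614, 0.79, 0.0, -0.001]
force: [0.3, 0.2, -0.6]
finger_gap: 0.158
gripper_force: 12.8
```

```bash
python3 ang.py
```

```text
t 32.35 tcp [ 0.5427 -0.2678  0.2206] yaw 104.29 F [ 0.3319  0.153  -0.5861] T [0.0193 0.0101 0.0262] gap 0.1579 gf 12.76
scene 14 8
 pca yaw 13.805312125000018 from centre 13.508660920334709 rmax 0.06863191762282143
 tail->front 13.911255105798597
minute_tip [ 0.6738 -0.0116  0.093 ] 0.64
minute_hand [ 0.6052 -0.0318  0.0911] 0.61
top 23 14
 pca yaw 13.674271558854578 from centre 13.813293343540234 rmax 0.07399693687555298
 tail->front 14.092998027129527
minute_tip [ 0.6755 -0.0113  0.0897] 0.55
minute_hand [ 0.6052 -0.0259  0.0938] 0.49
```

Emit:
{"method": "move_arm", "body": {"increments": [[[0.64,-0.002,-0.004,0,-8],[0.61,-0.002,-0.004,0,-8],[0.58,-0.002,-0.004,0,-8],[0.56,-0.002,-0.004,0,-8],[0.552,-0.002,-0.004,0,-8],[0.552,-0.002,-0.004,0,-8],[0.552,-0.002,-0.004,0,-8],[0.552,-0.002,-0.004,0,-8]]]}}

```text
t: 33.45
tcp_pos: [0.5277, -0.2983, 0.2212]
tool_rot: [0.939, 0.344, 0.0, -0.0]
force: [0.2, 0.1, -0.5]
finger_gap: 0.223
gripper_force: 5.5
```

Emit:
{"method": "move_arm", "body": {"increments": [[[0.552,-0.0029,-0.0044,0,-8],[0.552,0,0,0,-8],[0.552,0,0,0,-8],[0.552,0,0,0,-8],[0.552,0,0,0,-8],[0.552,0,0,0,-8],[0.552,0,0,0,-8],[0.552,0,0,0,0]]]}}

```text
t: 34.25
tcp_pos: [0.5248, -0.3026, 0.2212]
tool_rot: [0.991, -0.135, 0.0, -0.0]
force: [0.0, -0.7, -0.9]
finger_gap: 0.224
gripper_force: 5.5
```

Emit:
{"method": "move_arm", "body": {"increments": [[[0.552,0,0,-0.04,-0.2],[0.552,0,0,-0.03,0],[0.552,0,0,-0.02,0],[0.552,0,0,0,0],[0.552,0,0,0,0],[0.552,0,0,0,0]]]}}

```text
t: 34.85
tcp_pos: [0.5256, -0.3041, 0.1326]
tool_rot: [0.991, -0.136, 0.001, 0.001]
force: [0.0, 0.8, -0.0]
finger_gap: 0.226
gripper_force: 5.5
```

```bash
cat > tip.py <<'E'
from h import *
s=show(); x,y,z=s['tcp_pos']
# compare with a3 (just after lifting): grey columns of tweezers below gripper, relative to projected tool axis
def cols(S,img,p):
    im=img.astype(int); sat=im.max(2)-im.min(2); out=[]
    for h in (-.030,-.038,-.046,-.054,-.06):
        q=proj(S,(p[0],p[1],p[2]+h)); v=int(round(q[1])); u=np.arange(int(q[0])-6,int(q[0])+8)
        w=np.clip(30-sat[v,u],0,None)*(im[v,u].max(1)>60); out.append((round(float((w*u).sum()/w.sum()-q[0]),2) if w.sum() else None,int(w.sum())))
    return out
S=snap('scene','e1'); print('now',cols(S,S['img'],s['tcp_pos']))
a=cv2.cvtColor(cv2.imread('pics/a3.png'),cv2.COLOR_BGR2RGB); print('a3 ',cols(S,a,(.5253,-.3053,.2189)))
E
python3 tip.py
```

```text
t 34.85 tcp [ 0.5256 -0.3041  0.1326] yaw -15.69 F [ 0.0236  0.8397 -0.0282] T [-0.0226  0.0335 -0.0161] gap 0.2255 gf 5.47
now [(2.81, 57), (0.2, 44), (0.09, 41), (-3.09, 42), (-6.89, 25)]
a3  [(-0.11, 34), (0.09, 25), (-0.11, 31), (-0.05, 38), (-0.43, 19)]
```

Emit:
{"method": "move_arm", "body": {"increments": [[[0.552,0,0,-0.01,-0.2],[0.552,0,0,-0.008,0],[0.552,0,0,0,0],[0.552,0,0,0,0],[0.552,0,0,0,0],[0.552,0,0,0,0]]]}}

```text
t: 35.5
tcp_pos: [0.5247, -0.3036, 0.1133]
tool_rot: [0.99, -0.139, 0.0, 0.0]
force: [-0.5, -0.3, -0.9]
finger_gap: 0.225
gripper_force: 5.5
```

Emit:
{"method": "move_arm", "body": {"increments": [[[0.552,-0.0009,-0.0006,-0.004,0],[0.552,0,0,-0.004,0],[0.552,0,0,-0.003,0],[0.552,0,0,0,0],[0.552,0,0,0,0]]]}}

```text
t: 36.0
tcp_pos: [0.5235, -0.304, 0.1019]
tool_rot: [0.99, -0.139, -0.0, -0.0]
force: [-0.0, 0.5, -0.0]
finger_gap: 0.225
gripper_force: 5.5
```

Emit:
{"method": "move_arm", "body": {"increments": [[[0.552,0,0,-0.003,0],[0.552,0,0,-0.003,0],[0.552,0,0,-0.003,0],[0.552,0,0,0,0]]]}}

```text
t: 36.4
tcp_pos: [0.5233, -0.3038, 0.0925]
tool_rot: [0.99, -0.139, -0.0, -0.0]
force: [-0.4, -0.3, -0.4]
finger_gap: 0.227
gripper_force: 5.5
```

Inside the slot with no resistance. I'm continuing down to the floor.

Emit:
{"method": "move_arm", "body": {"increments": [[[0.552,0.0003,-0.0002,-0.004,0],[0.552,0,0,-0.004,0],[0.552,0,0,-0.004,0],[0.552,0,0,-0.004,0],[0.552,0,0,-0.004,0],[0.552,0,0,0,0],[0.552,0,0,0,0]]]}}

```text
t: 37.1
tcp_pos: [0.5239, -0.3042, 0.0729]
tool_rot: [0.99, -0.139, -0.0, -0.0]
force: [0.6, -0.3, -0.3]
finger_gap: 0.223
gripper_force: 5.5
```

Emit:
{"method": "move_arm", "body": {"increments": [[[0.552,0,0,-0.0015,0],[0.552,0,0,-0.001,0],[0.552,0,0,0,0],[0.552,0,0,0,0]]]}}

```text
t: 37.5
tcp_pos: [0.5239, -0.3043, 0.0707]
tool_rot: [0.99, -0.139, 0.0, -0.0]
force: [-0.6, 0.6, -0.6]
finger_gap: 0.221
gripper_force: 5.5
```

Emit:
{"method": "move_arm", "body": {"increments": [[[0.552,0,0,-0.0015,0],[0.552,0,0,0,0],[0.552,0,0,0,0]]]}}

```text
t: 37.8
tcp_pos: [0.5239, -0.3042, 0.069]
tool_rot: [0.99, -0.139, -0.0, -0.0]
force: [-0.3, 0.7, 0.1]
finger_gap: 0.224
gripper_force: 5.5
```

Emit:
{"method": "move_arm", "body": {"increments": [[[0.552,0,0,-0.001,0],[0.552,0,0,0,0],[0.552,0,0,0,0]]]}}

```text
t: 38.1
tcp_pos: [0.524, -0.3043, 0.0683]
tool_rot: [0.99, -0.139, 0.0, 0.0]
force: [0.1, 0.2, 0.6]
finger_gap: 0.223
gripper_force: 5.5
```

Emit:
{"method": "move_arm", "body": {"increments": [[[0.552,0,0,-0.0007,0],[0.552,0,0,0,0],[0.552,0,0,0,0]]]}}

```text
t: 38.4
tcp_pos: [0.5243, -0.3046, 0.0681]
tool_rot: [0.99, -0.139, 0.001, 0.0]
force: [0.2, -0.0, 4.4]
finger_gap: 0.225
gripper_force: 5.7
```

Emit:
{"method": "move_arm", "body": {"increments": [[[0.552,0,0,0.0008,0],[0.54,0,0,0,0],[0.52,0,0,0,0],[0.48,0,0,0,0],[0.4,0,0,0,0],[0.2,0,0,0,0],[0,0,0,0,0],[0,0,0,0,0]]]}}

```text
t: 39.2
tcp_pos: [0.5239, -0.3043, 0.0682]
tool_rot: [0.99, -0.139, -0.0, -0.0]
force: [-0.3, 0.2, -0.0]
finger_gap: 0.497
gripper_force: 0.0
```

Emit:
{"method": "move_arm", "body": {"increments": [[[0,0,0,0.005,0],[0,0,0,0.015,0],[0,0,0,0.03,0],[0,0,0,0.04,0],[0,0,0,0.045,0],[0,-0.02,-0.03,0.02,0],[0,-0.03,-0.045,0,0],[0,-0.03,-0.045,0,0]]]}}

```text
t: 40.0
tcp_pos: [0.4486, -0.4186, 0.2265]
tool_rot: [0.99, -0.138, 0.002, 0.002]
force: [-0.0, -0.4, -0.3]
finger_gap: 0.499
gripper_force: 0.0
```

Emit:
{"method": "move_arm", "body": {"increments": [[[0,-0.03,-0.04,0,0],[0,0,0,0,0],[0,0,0,0,0],[0,0,0,0,0]]]}}

```text
t: 40.4
tcp_pos: [0.4188, -0.4565, 0.2238]
tool_rot: [0.99, -0.139, 0.0, -0.0]
force: [1.2, -0.5, -1.0]
finger_gap: 0.496
gripper_force: 0.0
```

```bash
python3 ang.py
python3 - <<'E'
from h import *
for c in('scene','top'):
    S=snap(c,'f'+c)
    b=cv2.cvtColor(cv2.imread(f'pics/{c}0.png'),cv2.COLOR_BGR2RGB).astype(int); d=abs(S['img'].astype(int)-b).sum(2)
    for nm,p,r in(('tweezers',(.5235,-.3045,.09),14),('spare',(.531,.255,.01),8)):
        u,v=proj(S,p).round().astype(int); q=d[v-r:v+r,u-r:u+r]; print(c,nm,'changed px',(q>90).sum(),'mean',q.mean().round(1))
    for l in('tweezers_grip','tweezers'):
        for q in manip.mark_of(l,c)[:1]: print(l,np.array(q['xyz']),q['confidence'])
E
```

```text
t 40.4 tcp [ 0.4188 -0.4565  0.2238] yaw -15.94 F [ 1.2089 -0.4551 -1.0261] T [ 0.0207 -0.0363 -0.021 ] gap 0.4959 gf 0.0
scene 14 8
 pca yaw 13.879571021753561 from centre 13.506045098298278 rmax 0.06863191762282143
 tail->front 14.007232466347649
minute_tip [ 0.6747 -0.0119  0.0909] 0.49
minute_hand [ 0.6061 -0.0283  0.089 ] 0.59
top 23 14
 pca yaw 13.711189965386634 from centre 13.824531495263296 rmax 0.07399693687555298
 tail->front 14.125872910105914
minute_tip [ 0.6767 -0.0144  0.0891] 0.62
minute_hand [ 0.5265 -0.3052  0.0484] 0.4
scene tweezers changed px 144 mean 40.1
scene spare changed px 0 mean 7.8
tweezers_grip [ 0.7139 -0.1724 -0.001 ] 0.74
top tweezers changed px 488 mean 112.7
top spare changed px 0 mean 1.8
tweezers_grip [ 0.5259 -0.3048  0.0494] 0.68
tweezers [ 0.5245 -0.3066  0.0082] 0.36
```

Emit:
{"method": "move_arm", "body": {"increments": [[[-0.5,-0.04,-0.03,0,5],[-0.5,-0.04,-0.03,0,5],[-0.5,-0.04,-0.03,0,5],[-0.5,-0.04,-0.03,0,5],[-0.5,0,0,0,0],[-0.5,0,0,0,0],[-0.5,0,0,0,0]]]}}

```text
t: 41.7
tcp_pos: [0.259, -0.5767, 0.223]
tool_rot: [0.999, 0.035, 0.0, -0.001]
force: [0.1, 0.0, -0.1]
finger_gap: 0.751
gripper_force: 0.0
```

Run:
```python
from h import *
show()
for c,p0 in(('scene',(.5261,-.300)),('top',(.5215,-.305))):
    S=snap(c,'g'+c); b=cv2.cvtColor(cv2.imread(f'pics/{c}0.png'),cv2.COLOR_BGR2RGB)
    d=abs(S['img'].astype(int)-b).sum(2); u,v=proj(S,(*p0,.09)).round().astype(int); print(c,'changed',(d[v-14:v+14,u-14:u+14]>90).sum())
    for nm,img in(('before',b),('now',S['img'])):
        im=img.astype(int); sat=im.max(2)-im.min(2); r=[]
        for z in(.06,.08,.10,.12,.132):
            q=proj(S,(*p0,z)); vv,uu=np.mgrid[int(q[1])-2:int(q[1])+4,int(q[0])-4:int(q[0])+6] if c=='top' else np.mgrid[round(q[1]):round(q[1])+1,int(q[0])-5:int(q[0])+7]
            w=np.clip(40-sat[vv,uu],0,None); r.append((round(float((w*uu).sum()/max(w.sum(),1)-q[0]),2),round(float((w*vv).sum()/max(w.sum(),1)-q[1]),2)))
        print(nm,r)
    for l in('tweezers_grip','tweezers'):
        for q in manip.mark_of(l,c)[:2]: print(l,np.array(q['xyz']),q['confidence'])
```

```text
t 41.7 tcp [ 0.259  -0.5767  0.223 ] yaw 4.03 F [ 0.0993  0.0206 -0.0926] T [0.0151 0.0447 0.0294] gap 0.7514 gf 0.0
scene changed 28
before [(-0.84, -0.44), (0.14, -0.16), (-0.37, 0.19), (-0.09, -0.38), (-0.03, -0.08)]
now [(-0.94, -0.44), (0.39, -0.16), (0.45, 0.19), (0.32, -0.38), (0.36, -0.08)]
tweezers_grip [ 0.5267 -0.306   0.0833] 0.5
tweezers_grip [ 0.7173 -0.1698 -0.0004] 0.38
top changed 30
before [(1.05, -0.3), (0.21, -0.2), (-0.55, -0.15), (-1.1, 0.02), (-1.4, 0.17)]
now [(1.08, -0.39), (0.17, -0.29), (-1.06, -0.15), (-1.34, 0.14), (-1.86, 0.18)]
tweezers_grip [ 0.5295 -0.3031  0.0877] 0.62
tweezers_grip [ 0.3674 -0.0939  0.0015] 0.22
tweezers [ 0.523  -0.3053  0.0087] 0.61
```

Compared with the first pictures, the tweezers stand upright in their slot, shifted by less than half a pixel. The hand is seated at about 13.9°, with twelve at about 14.2°, so I'm handing in.

```bash
python3 -c "
from station import manip
print(manip.sign_off())"
```

```text
the job is handed in; nothing more can be done
None
```

The job is handed in at 41.7 s: the minute hand is fully down on the washer and points within about half a degree of twelve by the cameras, after one regrip because it slipped back about 4° on the first release; the tweezers are back upright in their slot, though the contact force briefly read about 5 N when the hand reached the washer.

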